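# Clear, wind and load the clockwork turntable

## Robot

A 7-joint arm with a two-finger parallel gripper is mounted at the origin on the work surface. World frame = base frame: x ahead of the robot, y to its left, z up, the work surface at z = 0. Lengths are in m, angles in rad, forces in N, time in s.
With the tool pointing down it reaches from about 0.425 to 0.975 m from the base axis. Payload 16.7 kg.
Tool frame: the origin (TCP) lies midway between the tips of the shut fingers; the grasp point (between the pads) lies pinch_z behind it (pinch_z is the distance from the TCP to the grasp point, in m); z points along the fingers, y is the line along which they close (so a half turn about z gives the same grasp; the last joint's range is limited). The gripper opens to 85 mm and grips with 20 to 120 N. Pads are 22 mm wide; open, the fingers measure 114 mm over their backs; the gripper's body (76 mm by 85 mm) begins 54 mm behind the grasp point. The pads swing forward as they close: fully open they stand 13 mm farther back than shut.
Start: joints at [-1.252, 0.426, 0.074, 1.606, -0.034, 1.111, -0.067], TCP at [0.304, 0.602, 0.231] pointing down, gripper open.
Joint ranges: [-2.85, 2.85], [-0.5, 2.14], [-1.23, 1.37], [0.21, 2.46], [-1.02, 4.16], [0.16, 2.05], [-2.73, 2.73]. Speed limits (rad/s): [1.89, 1.89, 2.39, 2.39, 3.01, 3.01, 3.01].

## Interface

Orientations are given as a rotation vector (axis times angle).
In Python, from station import observe, capture, job_done, pinch_z gives the robot as it stands.
- The arm moves only by the tool arm_command, never from a script. Its arguments are lists of equal length, an entry for each row: "jaw": the closure, from 0 (fully open) to 1 (shut); "linear": the shift along the tool's x, y, z in m, a list of three; "delta_rot": the turn, a rotation vector about the tool's x, y, z in rad, a list of three. A call has 1 to 10 rows; each row shifts and turns the commanded pose from where the row before left it, along the tool's axes as they then stand; what a row does not reach is not made up. A row lasts 1/10 s, in which the tool goes at most 50 mm and 8.59 degrees, less where a joint would pass 70% of its speed; a pose out of reach is approached as far as the arm can. A call with a gripper value outside its range is refused whole. The fingers move at their own pace and stop on an object; "newtons" is the grip in N (left out, the last holds). Time passes only in rows, so rows that do not move let the fingers close. It gives the time, the measured TCP pose, the force, the opening and the grip force at its end, in the units of the state.
- observe(): the state, without advancing time (a new reading comes with each control period).
- capture(name): name is "scene" or "top"; returns a dict with "image" (420x560x3 uint8, blue, green, red), "fovy" (degrees; the focal length in pixels is half the picture's height over the tangent of half this angle, whatever the lens; pixels are square), "cx", "cy" (the principal point, pixels), "dist_coeffs" ([k1, k2, p1, p2, k3] as OpenCV has them; the pictures are not rectified), "R" (3x3) and "t" (3): a world point X has camera coordinates R X + t. Camera axes: x right, y down, z forward; pixel columns grow to the right and rows downward; lengths in m; the calibration is good to about 2 mm. A picture is of the moment at which its call begins. There is no depth.
- job_done(): hands the job in; it is judged then, once.
The state is a dict: "time_s": time; "qpos": joint angles; "joint_vel": joint speeds; "joint_torque": joint torques, N m; "ee_pos": TCP position; "eef_rot": TCP orientation; "ft_force": force on the tool from outside, world axes, zero at the start; "wrist_torque": the same for the moment, N m; "grip_width": finger opening in m; "finger_force": force on a finger pad.
Only numpy, scipy, OpenCV 4.12 (cv2) and the standard library are available. Lean on these libraries where they do the work, as an engineer would, in place of code of your own. Each camera call takes 0.05 s, during which the arm holds its last target. There are 200 camera calls.

## Task

Take the solder spool off the deck of the clockwork turntable and stand it upright in the tray, then wind the turntable's key clockwise (seen from above), in as many part turns as it takes, until it reaches its stop, so that the ratchet keeps it fully wound. Only then stand the flanged lamp cup upright on the middle of the turntable plate. Let go of everything and leave the can, reel, bottle and wood offcut standing among them where they are.

Things in the scene. Friction and masses are not known exactly. Their poses are not given: they have to be found in the camera images.
- drive: Clockwork turntable, fixed: grey box 170 mm (x) by 270 mm (y), flat aluminium deck 60 mm above the bench. Origin: centre of its underside. In its frame the key's axis stands at x=+30, y=-80 mm, the round plate's axis at x=+15, y=+70 mm. A small pawl, 13 mm high, stands on the deck just beyond the key's wheel, at x=+58, y=-122 mm.
- gauge (a joint): White marker, 5 mm high, in a black slot in the deck by its +x edge (x=+74 mm in the turntable's frame); slides towards +y as the key is wound, 8 mm per rad. Value in m: 0 run down (y=-125 mm), 0.045 fully wound, at the white line near the slot's far end. Only shows the winding.
- key (a joint): Winding angle in rad, growing clockwise seen from above; 0 run down, starts between 0 and 0.7. A spring pulls back with 0.04 N m (run down) to 0.12 N m (full). A ratchet clicks every 0.349 rad: let go, the key falls back to the last click passed (a multiple of 0.349) and no farther; to keep a click turn 0.1 rad past it. The last click is at 5.585, the hard stop at 5.755 rad.
- key_grip (a point): Centre of the key's steel butterfly grip, on its vertical axis, 110 mm above the bench. x axis: along the wings (turns with the key). The grip is 70 mm long, 10 mm thick with flat sides; its two round wings are 30 mm high, its middle 17 mm, on a 14 mm stalk. 38 mm below its centre lies the top of the brass ratchet wheel, 64 mm in diameter. Half a turn looks the same.
- plate_top (a point): Centre of the upper face of the round wooden turntable plate, 116 mm in diameter, 85 mm above the bench. It turns stiffly about its vertical axis.
- spool: Spool of solder wire, grey plastic with flat ends and silver wire, an upright cylinder 54 mm in diameter and 64 mm high, 0.26 to 0.5 kg. Origin: centre of its underside. Starts standing on the turntable's deck, 60 to 80 mm from the key's axis.
- tray: Black open tray, fixed, 160 x 160 mm outside, walls 4 mm thick and 24 mm high, floor 4 mm thick. Origin: centre of its underside. It lies to one side of the turntable, left or right.
- cup: Flanged lamp cup, bare aluminium: cylinder 40 mm in diameter on a round foot flange 60 mm in diameter and 4 mm thick; 95 mm high in all, 0.15 to 0.3 kg. Origin: centre of its underside. Starts standing on the bench on the side of the turntable away from the tray, between the can and the reel.
- can: Bystander: plain aluminium can, 50 mm in diameter, 85 mm high, no flange, standing beside the cup. Origin: centre of its underside.
- reel: Bystander: wooden reel with copper wire, 64 mm in diameter, 50 mm high, standing on the cup's other side. Origin: centre of its underside.
- bottle: Bystander: white bottle, 52 mm in diameter, 160 mm high, standing behind the turntable near the key. Origin: centre of its underside.
- offcut: Bystander: dark wood offcut 50 x 90 x 40 mm, lying in front of the turntable. Origin: centre of its underside.
Things that resemble listed ones, but are neither listed nor needed, are in the scene too. What is shaped like the spool but yellow is not meant.

How it is judged:
On the way, in this order (a step that is already met when the one before it is completed fails the run):
1. the spool stands released in the tray (x of spool in the frame of tray between -0.06 and 0.06 m and y of spool in the frame of tray between -0.06 and 0.06 m and z of spool in the frame of tray below 0.012 m and angle between spool's own z axis and vertical below 0.1 rad and linear speed of spool below 0.02 m/s and contact force between spool and the fingers below 0.1 N), for 0.2 s.
2. the key is wound to its last click (value of joint key above 5.46 rad), for 0.2 s.
3. the lamp cup stands released on the middle of the plate (horizontal distance between cup and plate_top below 0.025 m and z of cup in the frame of plate_top between -0.005 and 0.005 m and angle between cup's own z axis and vertical below 0.08 rad and linear speed of cup below 0.02 m/s and contact force between cup and the fingers below 0.1 N), for 0.2 s.
At the end, for the whole second after the job is handed in: The spool stands upright in the tray (within 60 mm of its centre along each side, on its floor), the key rests on its last click (over 5.46 rad), the lamp cup stands upright on the plate within 25 mm of its centre; all are released and at rest (all of step 1 and all of step 3 and value of joint key above 5.46 rad and velocity of joint key between -0.1 and 0.1 rad/s); the robot touches nothing.
It fails at once if a bystander is moved over 30 mm (distance of any of can, reel, bottle, offcut from where it was at the start of the episode above 0.03 m).
It fails at once if a standing bystander is tipped (angle between any of can, reel, bottle, offcut's own z axis and vertical above 0.4 rad).
It also fails if it takes over 72 s, if anything falls off the work surface, if the arm or the gripper's body presses on something with over 40 N, if the wrist force passes 120 N, or if a joint passes its speed limit or range.

## Working session

There is one attempt and no reset: what is moved stays moved. The work goes in short steps, Python scripts to look and compute and a tool call to move; the robot and the scene stay as the last step left them, time stands still between calls to the robot, and variables do not carry over. Pictures are saved under pics/ and viewed, at most 10 in all, crops included, and the job is handed in when it is done.

Besides the shell and the picture viewer there is one more tool, called after "Emit:" by a JSON object that holds its "method" and its "body". arm_command: Moves the arm, as the interface text tells. Its arguments: {"type":"object","properties":{"jaw":{"type":"array","items":{"type":"number"}},"linear":{"type":"array","items":{"type":"array","items":{"type":"number"}}},"delta_rot":{"type":"array","items":{"type":"array","items":{"type":"number"}}},"newtons":{"type":"number"}},"required":["jaw","linear","delta_rot"]}

```bash
mkdir -p pics; ls; python3 - <<'E'
from station import *
import cv2
print(observe(), pinch_z if not callable(pinch_z) else pinch_z())
for n in("scene","top"):
    c=capture(n);cv2.imwrite(f"pics/{n}0.png",c["image"]);print({k:v for k,v in c.items() if k!="image"})
E
```

```text
pics
{'time_s': 0.0, 'qpos': array([-1.25249317,  0.42672391,  0.07385907,  1.60659383, -0.03407679,
        1.11079042, -0.06711459]), 'joint_vel': array([ 6.50966235e-04, -6.96577742e-05, -3.02805145e-04, -6.31779934e-04,
        2.32422160e-03, -1.65977906e-03, -3.24997645e-04]), 'joint_torque': array([ 5.60972403e-04, -9.49832940e+01,  3.76132920e+00, -4.63500738e+01,
        1.93283509e-02,  1.03730627e-02, -8.80082098e-06]), 'ee_pos': array([0.30423268, 0.60210695, 0.23062206]), 'eef_rot': array([-7.28165997e-01, -3.05585742e+00,  1.95355445e-03]), 'ft_force': array([-0.20941385, -0.03106419, -0.65570605]), 'wrist_torque': array([-0.00470206, -0.05762044,  0.0120798 ]), 'finger_force': 0.0, 'grip_width': 0.08538725139467052} 0.0187
{'fovy': 42.14965371179393, 'cx': 283.3349813212438, 'cy': 194.45865823534348, 'dist_coeffs': array([-0.06496847,  0.        ,  0.        ,  0.        ,  0.        ]), 'R': array([[ 0.82798276,  0.56072936,  0.00520859],
       [ 0.34852233, -0.50731316, -0.78814056],
       [-0.43929117,  0.65438211, -0.61547326]]), 't': array([-0.47967959, -0.15324496,  1.96626514])}
{'fovy': 44.5801215755836, 'cx': 282.823824121767, 'cy': 204.90866180141586, 'dist_coeffs': array([-0.16997265,  0.        ,  0.        ,  0.        ,  0.        ]), 'R': array([[-0.02943593, -0.99954216, -0.00699997],
       [-0.99634729,  0.02990201, -0.07998722],
       [ 0.08015991,  0.0046199 , -0.99677131]]), 't': array([0.00519021, 0.59742653, 1.27156063])}
```

View pics/scene0.png

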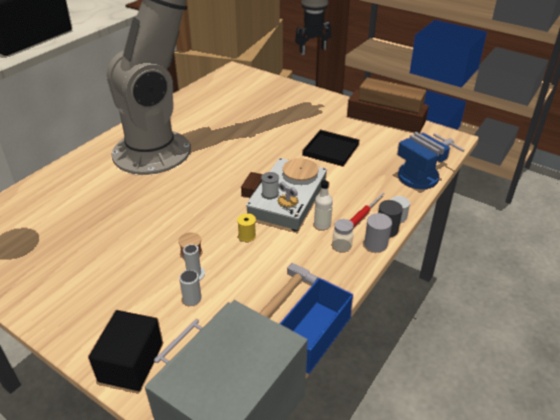

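View pics/top0.png

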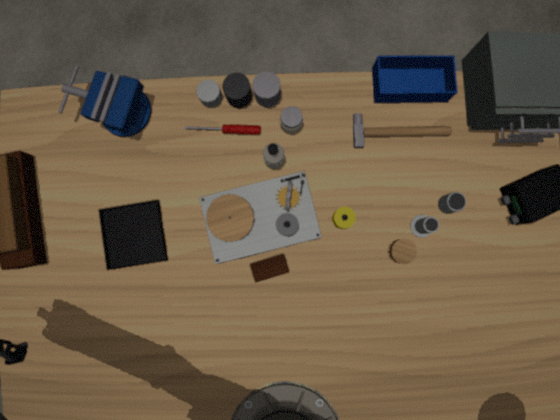

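The scene view shows the turntable mid-bench, with the spool on its deck and the tray beyond. In the top view, the drive is around (260,217), the plate (229,217), spool (287,225), key (288,195), tray (133,235), cup with flange (425,226), can (453,202), reel (403,251), bottle (274,155), offcut (270,267) and the yellow decoy (344,217).

```bash
cat > h.py <<'E'
import numpy as np,cv2
from station import *
def K(c):
    h=c["image"].shape[0];f=h/2/np.tan(np.radians(c["fovy"])/2)
    return np.array([[f,0,c["cx"]],[0,f,c["cy"]],[0,0,1]])
def cast(c,uv,z):
    uv=np.asarray(uv,float).reshape(-1,1,2)
    n=cv2.undistortPoints(uv,K(c),c["dist_coeffs"]).reshape(-1,2)
    d=np.c_[n,np.ones(len(n))]@c["R"];o=-c["R"].T@c["t"]
    return o+d*((z-o[2])/d[:,2])[:,None]
def proj(c,X):
    return cv2.projectPoints(np.asarray(X,float).reshape(-1,1,3),cv2.Rodrigues(c["R"])[0],c["t"],K(c),c["dist_coeffs"])[0].reshape(-1,2)
E
python3 - <<'E'
from h import *
c=capture("top");im=c["image"]
cv2.imwrite("pics/crop1.png",cv2.resize(im[165:285,190:330],None,fx=5,fy=5,interpolation=cv2.INTER_CUBIC)[:600])
cv2.imwrite("pics/crop2.png",cv2.resize(im[180:275,380:480],None,fx=6,fy=6,interpolation=cv2.INTER_CUBIC))
g=im.astype(int);b=g[...,0];r=g[...,2];mx=g.max(2);mn=g.min(2)
def blobs(m,roi,name,z,n=2):
    x0,y0,x1,y1=roi;M=np.zeros(m.shape,np.uint8);M[y0:y1,x0:x1]=m[y0:y1,x0:x1]
    cs=sorted(cv2.findContours(M,0,2)[0],key=cv2.contourArea)[::-1][:n]
    for k in cs:
        rect=cv2.minAreaRect(k);box=cv2.boxPoints(rect);P=cast(c,box,z)
        print(name,np.round(rect[0],1),"ctr",np.round(P.mean(0),4),"sides",np.round([np.linalg.norm(P[0]-P[1]),np.linalg.norm(P[1]-P[2])],4),"dir",np.round(np.degrees(np.arctan2(*(P[1]-P[0])[[1,0]])),1),np.round(np.degrees(np.arctan2(*(P[2]-P[1])[[1,0]])),1))
blobs(mx<45,(90,190,180,280),"tray",.024,1)
blobs((mx-mn<25)&(mx>75),(190,165,330,270),"deck",.06,1)
blobs((r-b>45),(200,188,258,248),"plate",.085,1)
blobs((r-b>60),(270,180,305,215),"wheel",.072,1)
blobs((r-b<35)&(mx>90),(405,210,445,245),"cup",.0,1)
E
```

```text
tray [132.7 234.5] ctr [0.5329 0.3753 0.024 ] sides [0.1632 0.1546] dir -82.9 -171.6
deck [259.7 217.2] ctr [0.5663 0.0453 0.06  ] sides [0.2718 0.1713] dir -77.3 -167.6
plate [229.5 217.5] ctr [0.566  0.1167 0.085 ] sides [0.1094 0.1085] dir -91.8 178.6
wheel [281.9 195.8] ctr [ 0.6159 -0.0111  0.072 ] sides [0.0444 0.0175] dir -8.0 -98.1
cup [423.9 224.3] ctr [ 0.5378 -0.3775  0.    ] sides [0.0776 0.0595] dir -65.9 -155.5
```

View pics/crop1.png

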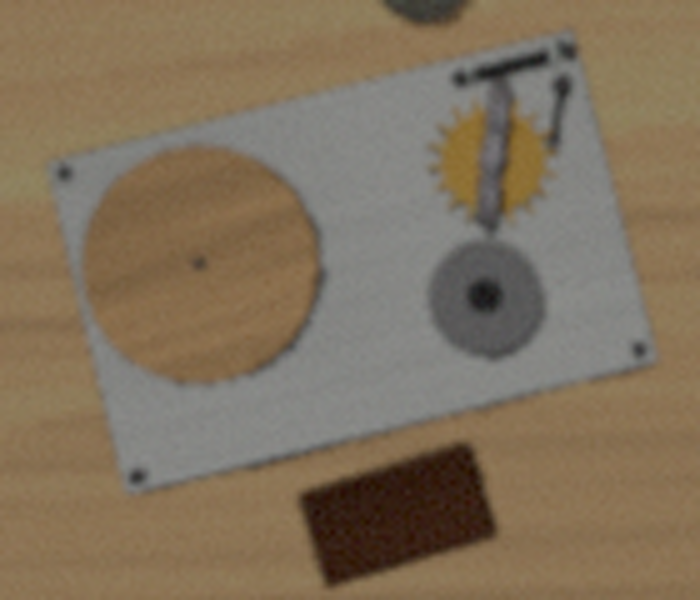

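View pics/crop2.png

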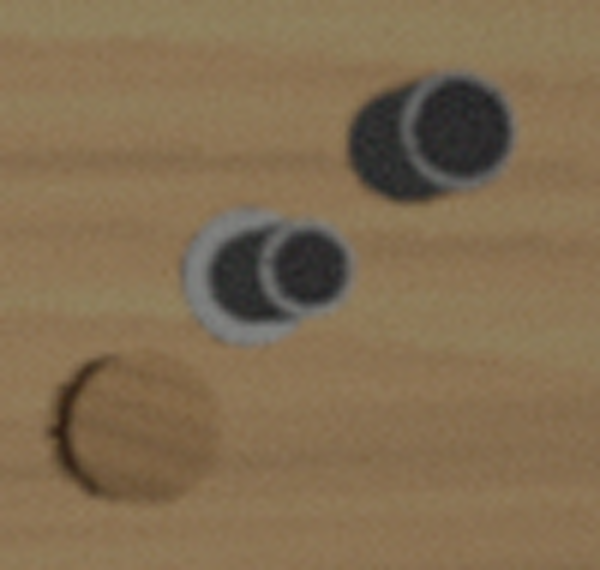

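The crops give sharp features: spool top at px (287.4,224.6), key grip along px (290.4,183)–(287.6,210), cup rim (431,224.3), can rim (456,201.5) and reel top (403.3,251.3). The drive and plate measurements agree.

```bash
python3 - <<'E'
from h import *
c=capture("top");s=capture("scene")
def p(n,uv,z): X=cast(c,uv,z)[0];print(n,np.round(X,4),"scene px",np.round(proj(s,X)[0],0));return X
w=p("wingA",(290.4,183.5),.11);w2=p("wingB",(287.6,210),.11);print("len",np.linalg.norm(w-w2),"yaw",np.degrees(np.arctan2(*(w-w2)[[1,0]])),(w+w2)/2)
p("spool",(287.4,224.6),.124)
p("cupbase",(421.2,226.3),.004);p("cuptop",(431,224.3),.095)
p("cantop",(456.3,201.5),.085);p("reel",(403.3,251.3),.05);p("bottle",(274,149),.16)
p("offcut",(269.7,267.8),.04)
print([np.round(cast(c,((np.array(q)/5)+[190,165]),.064)[0],4) for q in[(460,78),(476,73),(548,58),(568,48)]])
a=np.radians(12.55);o=np.array([.5663,.0453]);R=np.array([[np.cos(a),-np.sin(a)],[np.sin(a),np.cos(a)]])
for q in[(30,-80),(15,70),(58,-122),(74,-125),(74,-80)]:
    X=o+R@(np.array(q)/1000);print(q,np.round(X,4),proj(c,[*X,.065])[0])
x=s["image"];X=proj(s,[.613,-.026,.1])[0].astype(int);print(X)
cv2.imwrite("pics/s1.png",cv2.resize(x[X[1]-45:X[1]+45,X[0]-60:X[0]+60],None,fx=6,fy=6,interpolation=cv2.INTER_CUBIC))
E
```

```text
wingA [ 0.6407 -0.0324  0.11  ] scene px [295. 194.]
wingB [ 0.578  -0.0239  0.11  ] scene px [279. 186.]
len 0.06327322544458577 yaw -7.749685715456084 [ 0.60936576 -0.02813543  0.11      ]
spool [ 0.543  -0.0223  0.124 ] scene px [269. 178.]
cupbase [ 0.5327 -0.3688  0.004 ] scene px [194. 273.]
cuptop [ 0.5339 -0.369   0.095 ] scene px [191. 250.]
cantop [ 0.588  -0.4387  0.085 ] scene px [189. 277.]
reel [ 0.4707 -0.3083  0.05  ] scene px [190. 240.]
bottle [0.7152 0.0032 0.16  ] scene px [324. 183.]
offcut [0.4406 0.0245 0.04  ] scene px [252. 181.]
[array([ 0.6541, -0.0125,  0.064 ]), array([ 0.6564, -0.0204,  0.064 ]), array([ 0.6628, -0.0561,  0.064 ]), array([ 0.6674, -0.0661,  0.064 ])]
(30, -80) [ 0.613  -0.0263] [288.10624599 197.04169578]
(15, 70) [0.5657 0.1169] [230.27040947 217.99396736]
(58, -122) [ 0.6494 -0.0612] [301.8515303  181.86135265]
(74, -125) [ 0.6657 -0.0606] [301.41046712 175.31061756]
(74, -80) [ 0.6559 -0.0167] [283.6895924  179.78142445]
[287 192]
```

View pics/s1.png

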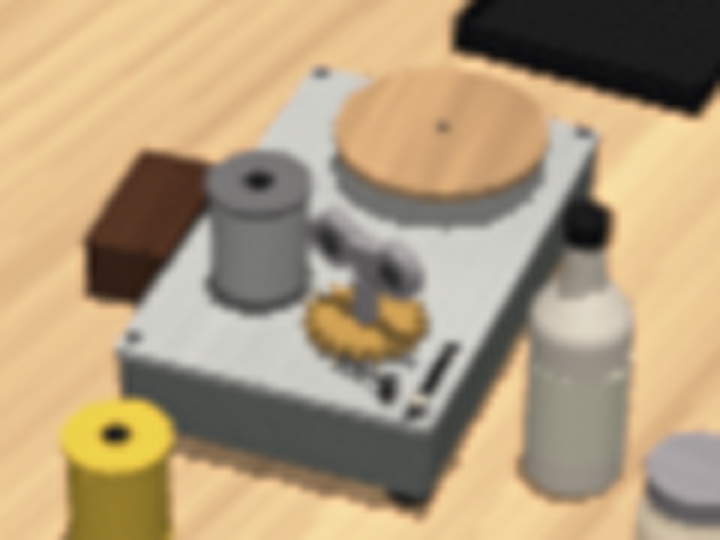

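```bash
cat >> h.py <<'E'
from scipy.spatial.transform import Rotation as Ro
def go(xyz,yaw=None):
    o=observe();R=Ro.from_rotvec(o["eef_rot"]).as_matrix()
    y=np.degrees(np.arctan2(R[1,1],R[0,1]))
    print("t",round(o["time_s"],2),"pos",np.round(o["ee_pos"],4),"yaw_y",round(y,2),"tilt",np.round(R[:,2],4),"q",np.round(o["qpos"],2),"w",round(o["grip_width"],4))
    d=np.array(xyz)-o["ee_pos"];print("tool delta",np.round(R.T@d,4))
    if yaw is not None: print("turn z",round(np.radians((y-yaw+180)%360-180),4))
E
python3 -c "
from h import *
go((.543,-.022,.231),84)"
```

```text
t 0.25 pos [0.3043 0.6023 0.231 ] yaw_y 63.2 tilt [-3.e-04 -6.e-04 -1.e+00] q [-1.25  0.43  0.07  1.61 -0.03  1.11 -0.07] w 0.0858
tool delta [-4.946e-01 -4.496e-01  3.000e-04]
turn z -0.3631
```

Emit:
{"method": "arm_command", "body": {"jaw": [0, 0, 0, 0, 0, 0, 0, 0, 0, 0], "linear": [[-0.035, -0.032, 0], [-0.035, -0.032, 0], [-0.035, -0.032, 0], [-0.035, -0.032, 0], [-0.035, -0.032, 0], [-0.035, -0.032, 0], [-0.035, -0.032, 0], [-0.035, -0.032, 0], [-0.035, -0.032, 0], [-0.035, -0.032, 0]], "delta_rot": [[0, 0, 0], [0, 0, 0], [0, 0, 0], [0, 0, 0], [0, 0, 0], [0, 0, 0], [0, 0, 0], [0, 0, 0], [0, 0, 0], [0, 0, 0]], "newtons": 40}}

```text
time_s: 1.25
ee_pos: [0.4728, 0.1571, 0.2316]
eef_rot: [0.728, 3.056, 0.001]
ft_force: [1.3, 0.7, -0.4]
grip_width: 0.0855
finger_force: 0.0
```

Emit:
{"method": "arm_command", "body": {"jaw": [0, 0, 0, 0, 0, 0, 0, 0, 0], "linear": [[-0.036, -0.032, 0], [-0.036, -0.032, 0], [-0.036, -0.032, 0], [-0.036, -0.033, 0], [0, 0, 0], [0, 0, 0], [0, 0, 0], [0, 0, 0], [0, 0, 0]], "delta_rot": [[0, 0, 0], [0, 0, 0], [0, 0, 0], [0, 0, 0], [0, 0, -0.12], [0, 0, -0.12], [0, 0, -0.123], [0, 0, 0], [0, 0, 0]]}}

```text
time_s: 2.15
ee_pos: [0.5428, -0.0211, 0.2313]
eef_rot: [0.171, 3.137, 0.0]
ft_force: [0.1, 0.4, -0.4]
grip_width: 0.0853
finger_force: 0.0
```

```bash
python3 -c "
from h import *
go((.543,-.022,.08),84)"
```

```text
t 2.15 pos [ 0.5428 -0.0211  0.2313] yaw_y 83.77 tilt [ 0.e+00  1.e-04 -1.e+00] q [-0.41  0.22  0.39  1.92 -0.1   1.02  1.48] w 0.0853
tool delta [-0.0003 -0.0008  0.1513]
turn z -0.0039
```

Emit:
{"method": "arm_command", "body": {"jaw": [0, 0, 0, 0, 0, 0, 1, 1, 1, 1], "linear": [[0, 0, 0.035], [0, 0, 0.035], [0, 0, 0.035], [0, -0.001, 0.03], [0, 0, 0.015], [0, 0, 0], [0, 0, 0], [0, 0, 0], [0, 0, 0], [0, 0, 0]], "delta_rot": [[0, 0, 0], [0, 0, 0], [0, 0, 0], [0, 0, 0], [0, 0, 0], [0, 0, 0], [0, 0, 0], [0, 0, 0], [0, 0, 0], [0, 0, 0]], "newtons": 50}}

```text
time_s: 3.15
ee_pos: [0.5435, -0.0219, 0.0828]
eef_rot: [0.165, 3.135, 0.001]
ft_force: [-2.5, 1.0, 7.2]
grip_width: 0.0526
finger_force: 51.2
```

Emit:
{"method": "arm_command", "body": {"jaw": [1, 1, 1, 1, 1, 1, 1], "linear": [[0, 0, 0], [0, 0, 0], [0, 0, -0.02], [0, 0, -0.03], [0, 0, -0.03], [0, 0, -0.02], [0, 0, 0]], "delta_rot": [[0, 0, 0], [0, 0, 0], [0, 0, 0], [0, 0, 0], [0, 0, 0], [0, 0, 0], [0, 0, 0]]}}

```text
time_s: 3.85
ee_pos: [0.5442, -0.022, 0.1845]
eef_rot: [0.165, 3.132, 0.002]
ft_force: [0.4, -0.1, -4.8]
grip_width: 0.053
finger_force: 54.2
```

```bash
python3 -c "
from h import *
go((.533,.375,.18),84);print(observe()['finger_force'],observe()['ft_force'])"
```

```text
t 3.85 pos [ 0.5442 -0.022   0.1845] yaw_y 83.96 tilt [ 0.0051  0.0011 -1.    ] q [-0.4   0.27  0.38  1.97 -0.13  0.92  1.51] w 0.053
tool delta [0.0529 0.3936 0.0049]
turn z -0.0007
54.1998553276062 [ 0.42850978 -0.09278752 -4.76882797]
```

Emit:
{"method": "arm_command", "body": {"jaw": [1, 1, 1, 1, 1, 1, 1, 1, 1, 1], "linear": [[0.006, 0.025, 0], [0.006, 0.045, 0], [0.006, 0.045, 0], [0.006, 0.045, 0], [0.006, 0.045, 0], [0.006, 0.045, 0], [0.006, 0.045, 0], [0.006, 0.045, 0], [0.005, 0.04, 0], [0, 0.014, 0]], "delta_rot": [[0, 0, 0], [0, 0, 0], [0, 0, 0], [0, 0, 0], [0, 0, 0], [0, 0, 0], [0, 0, 0], [0, 0, 0], [0, 0, 0], [0, 0, 0]]}}

```text
time_s: 4.85
ee_pos: [0.529, 0.3803, 0.1798]
eef_rot: [-0.157, -3.136, -0.001]
ft_force: [0.1, 0.1, -4.9]
grip_width: 0.053
finger_force: 54.5
```

Emit:
{"method": "arm_command", "body": {"jaw": [1, 1, 1, 1, 1, 1], "linear": [[0, 0, 0], [0, 0, 0.03], [0, 0, 0.04], [0, 0, 0.03], [0, 0, 0.02], [0, 0, 0]], "delta_rot": [[0, 0, 0], [0, 0, 0], [0, 0, 0], [0, 0, 0], [0, 0, 0], [0, 0, 0]]}}

```text
time_s: 5.45
ee_pos: [0.5298, 0.3725, 0.058]
eef_rot: [-0.167, -3.133, 0.007]
ft_force: [-0.4, -0.1, -4.7]
grip_width: 0.053
finger_force: 54.3
```

```bash
python3 -c "
from h import *
go((.533,.375,.028),84);print(observe()['finger_force'],observe()['ft_force'])"
```

```text
t 5.45 pos [0.5298 0.3725 0.058 ] yaw_y 83.91 tilt [-0.0039 -0.0041 -1.    ] q [-0.86  0.58  0.2   1.8  -0.16  0.78  0.88] w 0.053
tool delta [-0.003  0.003  0.03 ]
turn z -0.0016
54.34682786464691 [-0.41706139 -0.07309941 -4.72858288]
```

Emit:
{"method": "arm_command", "body": {"jaw": [1, 1, 1, 1, 1], "linear": [[-0.003, 0.003, 0.012], [0, 0, 0.01], [0, 0, 0.005], [0, 0, 0.002], [0, 0, 0]], "delta_rot": [[0, 0, 0], [0, 0, 0], [0, 0, 0], [0, 0, 0], [0, 0, 0]]}}

```text
time_s: 5.95
ee_pos: [0.5345, 0.3779, 0.0323]
eef_rot: [-0.165, -3.137, 0.0]
ft_force: [-0.5, 0.9, -4.0]
grip_width: 0.0529
finger_force: 54.3
```

Emit:
{"method": "arm_command", "body": {"jaw": [1, 1, 1, 0.3, 0.1, 0, 0, 0], "linear": [[0, 0, 0.002], [0, 0, 0.001], [0, 0, 0], [0, 0, 0], [0, 0, 0], [0, 0, 0], [0, 0, 0], [0, 0, 0]], "delta_rot": [[0, 0, 0], [0, 0, 0], [0, 0, 0], [0, 0, 0], [0, 0, 0], [0, 0, 0], [0, 0, 0], [0, 0, 0]]}}

```text
time_s: 6.75
ee_pos: [0.5346, 0.378, 0.0294]
eef_rot: [0.165, 3.137, 0.0]
ft_force: [-0.0, 0.0, 0.3]
grip_width: 0.0855
finger_force: 0.0
```

Emit:
{"method": "arm_command", "body": {"jaw": [0, 0, 0, 0, 0, 0], "linear": [[0, 0, -0.02], [0, 0, -0.04], [0, 0, -0.05], [0, 0, -0.05], [0, 0, -0.03], [0, 0, 0]], "delta_rot": [[0, 0, 0], [0, 0, 0], [0, 0, 0], [0, 0, 0], [0, 0, 0], [0, 0, 0]]}}

```text
time_s: 7.35
ee_pos: [0.5363, 0.3791, 0.2245]
eef_rot: [0.165, 3.132, 0.008]
ft_force: [-0.2, 0.3, -0.2]
grip_width: 0.0854
finger_force: 0.0
```

```bash
python3 - <<'E'
from h import *
go((.612,-.027,.22),83)
for n in("top","scene"):
    c=capture(n);p=proj(c,[.53,.375,.05])[0].astype(int);q=proj(c,[.61,-.03,.1])[0].astype(int)
    f=lambda p:cv2.resize(c["image"][p[1]-38:p[1]+38,p[0]-38:p[0]+38],(390,390),interpolation=cv2.INTER_CUBIC)
    globals()[n]=np.hstack([f(p),f(q)])
cv2.imwrite("pics/a1.png",cv2.resize(np.vstack([top,scene]),(600,600)))
E
```

```text
t 7.35 pos [0.5363 0.3791 0.2245] yaw_y 83.98 tilt [ 0.0054  0.0051 -1.    ] q [-0.9   0.4   0.25  1.67 -0.11  1.07  0.85] w 0.0854
tool delta [-0.1178 -0.396   0.0029]
turn z 0.0171
```

View pics/a1.png

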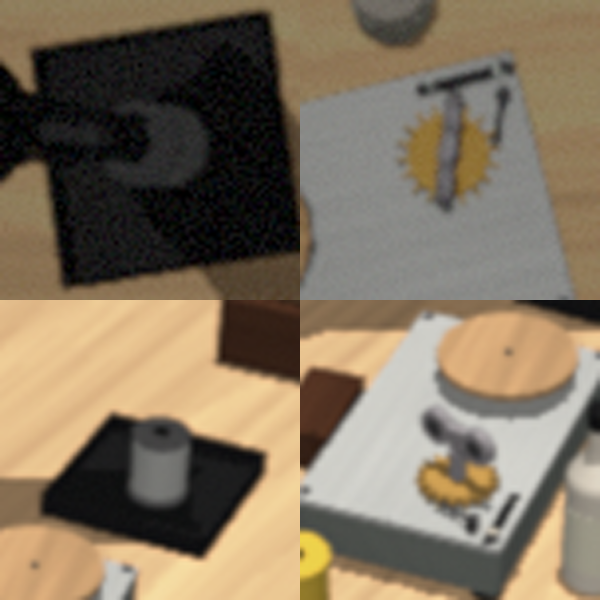

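The spool stands upright near the tray's middle, and the key grip is unobstructed with its wings at about −7.5° yaw. Next I go to the key.

Emit:
{"method": "arm_command", "body": {"jaw": [0, 0, 0, 0, 0, 0, 0, 0, 0, 0], "linear": [[-0.012, -0.04, 0], [-0.012, -0.04, 0], [-0.012, -0.04, 0], [-0.012, -0.04, 0], [-0.012, -0.04, 0], [-0.012, -0.04, 0], [-0.012, -0.04, 0], [-0.012, -0.04, 0], [-0.012, -0.04, 0], [-0.01, -0.036, 0]], "delta_rot": [[0, 0, 0], [0, 0, 0], [0, 0, 0], [0, 0, 0], [0, 0, 0], [0, 0, 0], [0, 0, 0], [0, 0, 0], [0, 0, 0], [0, 0, 0.02]]}}

```text
time_s: 8.45
ee_pos: [0.6098, -0.0304, 0.2178]
eef_rot: [-0.197, -3.133, 0.001]
ft_force: [0.3, 0.1, -0.7]
grip_width: 0.0854
finger_force: 0.0
```

Emit:
{"method": "arm_command", "body": {"jaw": [0.3, 0.3, 0.3], "linear": [[0, 0, 0], [0, 0, 0], [0, 0, 0]], "delta_rot": [[0, 0, 0], [0, 0, 0], [0, 0, 0]]}}

```text
time_s: 8.75
ee_pos: [0.61, -0.0271, 0.2183]
eef_rot: [-0.194, -3.134, -0.0]
ft_force: [-0.3, 0.5, -0.4]
grip_width: 0.06
finger_force: 0.0
```

```bash
python3 -c "
from h import *
go((.612,-.027,.09),82.5)"
```

```text
t 8.75 pos [ 0.61   -0.0271  0.2183] yaw_y 82.92 tilt [-1.6e-03  1.0e-04 -1.0e+00] q [-0.37  0.35  0.39  1.79 -0.15  1.04  1.53] w 0.06
tool delta [-0.0022  0.0003  0.1283]
turn z 0.0073
```

Emit:
{"method": "arm_command", "body": {"jaw": [0.3, 0.3, 0.3, 0.3, 0.3, 1, 1, 1, 1, 1], "linear": [[-0.002, 0, 0.04], [0, 0, 0.04], [0, 0, 0.03], [0, 0, 0.018], [0, 0, 0], [0, 0, 0], [0, 0, 0], [0, 0, 0], [0, 0, 0], [0, 0, 0]], "delta_rot": [[0, 0, 0], [0, 0, 0], [0, 0, 0], [0, 0, 0], [0, 0, 0], [0, 0, 0], [0, 0, 0], [0, 0, 0], [0, 0, 0], [0, 0, 0]], "newtons": 100}}

```text
time_s: 9.75
ee_pos: [0.6133, -0.0269, 0.0928]
eef_rot: [0.194, 3.134, 0.003]
ft_force: [-1.3, 6.4, 8.6]
grip_width: 0.0089
finger_force: 98.2
```

Emit:
{"method": "arm_command", "body": {"jaw": [1, 1], "linear": [[0, 0, 0], [0, 0, 0]], "delta_rot": [[0, 0, 0], [0, 0, 0]]}}

```text
time_s: 9.95
ee_pos: [0.6133, -0.027, 0.0927]
eef_rot: [0.194, 3.134, 0.003]
ft_force: [-0.9, 6.6, 8.2]
grip_width: 0.0085
finger_force: 98.1
```

```bash
python3 -c "
from h import *
go((.612,-.027,.09),82.5);print(observe()['ft_force'],observe()['wrist_torque'])"
```

```text
t 9.95 pos [ 0.6133 -0.027   0.0927] yaw_y 82.91 tilt [ 0.002   0.0017 -1.    ] q [-0.32  0.5   0.34  1.88 -0.23  0.8   1.59] w 0.0085
tool delta [ 0.0013 -0.0002  0.0027]
turn z 0.0071
[-0.91594379  6.63300178  8.18356755] [ 1.4437017   0.40930193 -0.03534671]
```

Emit:
{"method": "arm_command", "body": {"jaw": [1, 1, 1, 1, 1, 1, 1, 1, 1, 1], "linear": [[0, 0, 0], [0, 0, 0], [0, 0, 0], [0, 0, 0], [0, 0, 0], [0, 0, 0], [0, 0, 0], [0, 0, 0], [0, 0, 0], [0, 0, 0]], "delta_rot": [[0, 0, 0.07], [0, 0, 0.14], [0, 0, 0.14], [0, 0, 0.14], [0, 0, 0.14], [0, 0, 0.14], [0, 0, 0.14], [0, 0, 0.14], [0, 0, 0.1], [0, 0, 0]]}}

```text
time_s: 10.95
ee_pos: [0.6119, -0.0286, 0.0927]
eef_rot: [-1.874, -2.52, -0.0]
ft_force: [-10.9, -0.6, 18.6]
grip_width: 0.0083
finger_force: 100.1
```

```bash
python3 -c "
from h import *
go((.612,-.027,.09),82.5);print(observe()['ft_force'],observe()['wrist_torque'])"
```

```text
t 10.95 pos [ 0.6119 -0.0286  0.0927] yaw_y 16.72 tilt [-5.e-04  6.e-04 -1.e+00] q [-0.53  0.56  0.64  1.89 -0.45  0.83  0.63] w 0.0083
tool delta [0.0015 0.0005 0.0027]
turn z -1.148
[-10.86703546  -0.58367224  18.64124798] [-0.20435455  2.38403638  0.09330732]
```

Emit:
{"method": "arm_command", "body": {"jaw": [1, 1, 1, 1, 1, 1, 1, 1, 1, 1], "linear": [[0.0013, -0.001, -0.001], [0, 0, 0], [0, 0, 0], [0, 0, 0], [0, 0, 0], [0, 0, 0], [0, 0, 0], [0, 0, 0], [0, 0, 0], [0, 0, 0]], "delta_rot": [[0, 0, 0.07], [0, 0, 0.14], [0, 0, 0.14], [0, 0, 0.14], [0, 0, 0.14], [0, 0, 0.14], [0, 0, 0.14], [0, 0, 0.14], [0, 0, 0.1], [0, 0, 0]]}}

```text
time_s: 11.95
ee_pos: [0.6097, -0.0279, 0.0928]
eef_rot: [-2.943, -1.095, 0.003]
ft_force: [-11.8, -1.7, 11.4]
grip_width: 0.0083
finger_force: 102.7
```

```bash
python3 -c "
from h import *
go((.612,-.027,.09),82.5);print(observe()['ft_force'],observe()['wrist_torque'])"
```

```text
t 11.95 pos [ 0.6097 -0.0279  0.0928] yaw_y -49.18 tilt [-2.4e-03  3.0e-04 -1.0e+00] q [-0.72  0.68  0.93  1.91 -0.69  0.92 -0.3 ] w 0.0083
tool delta [0.0023 0.0009 0.0028]
turn z -2.2982
[-11.8309879   -1.67074672  11.35404644] [-0.48693187  2.67053348  0.08436323]
```

Emit:
{"method": "arm_command", "body": {"jaw": [1, 1, 1, 1, 1, 1, 1, 1], "linear": [[-0.001, -0.001, 0], [0, 0, 0], [0, 0, 0], [0, 0, 0], [0, 0, 0], [0, 0, 0], [0, 0, 0], [0, 0, 0]], "delta_rot": [[0, 0, 0.07], [0, 0, 0.14], [0, 0, 0.14], [0, 0, 0.14], [0, 0, 0.14], [0, 0, 0.14], [0, 0, 0.07], [0, 0, 0]]}}

```text
time_s: 12.75
ee_pos: [0.6091, -0.0263, 0.0928]
eef_rot: [-3.134, 0.196, 0.002]
ft_force: [-9.1, 4.6, 10.3]
grip_width: 0.008
finger_force: 102.3
```

```bash
python3 - <<'E'
from h import *
go((.612,-.027,.09),82.5);print(observe()['ft_force'],observe()['wrist_torque'])
c=capture("scene");im=c["image"]
a=np.radians(12.55);o=np.array([.5663,.0453]);R=np.array([[np.cos(a),-np.sin(a)],[np.sin(a),np.cos(a)]])
P=[[*(o+R@[.074,y]),.064] for y in np.arange(-.130,-.065,.0025)]
for y,p in zip(np.arange(-.130,-.065,.0025),proj(c,P)): 
    u,v=np.round(p).astype(int);print(round(y*1000,1),(u,v),im[v-1:v+2,u-1:u+2].min(2).max(),end=" | ")
E
```

```text
t 12.75 pos [ 0.6091 -0.0263  0.0928] yaw_y -97.17 tilt [-0.0014  0.0019 -1.    ] q [-0.82  0.81  1.12  1.91 -0.87  1.02 -0.99] w 0.008
tool delta [0.003  0.0003 0.0028]
turn z -3.1359
[-9.06928074  4.63514827 10.3396102 ] [1.05720729 1.90667232 0.05348603]
-130.0 (np.int64(296), np.int64(216)) 175 | -127.5 (np.int64(296), np.int64(215)) 139 | -125.0 (np.int64(296), np.int64(215)) 139 | -122.5 (np.int64(297), np.int64(214)) 150 | -120.0 (np.int64(297), np.int64(214)) 150 | -117.5 (np.int64(297), np.int64(213)) 109 | -115.0 (np.int64(297), np.int64(213)) 109 | -112.5 (np.int64(298), np.int64(212)) 105 | -110.0 (np.int64(298), np.int64(212)) 105 | -107.5 (np.int64(298), np.int64(211)) 85 | -105.0 (np.int64(299), np.int64(211)) 109 | -102.5 (np.int64(299), np.int64(210)) 109 | -100.0 (np.int64(299), np.int64(210)) 109 | -97.5 (np.int64(300), np.int64(209)) 121 | -95.0 (np.int64(300), np.int64(209)) 121 | -92.5 (np.int64(300), np.int64(208)) 121 | -90.0 (np.int64(300), np.int64(208)) 121 | -87.5 (np.int64(301), np.int64(207)) 113 | -85.0 (np.int64(301), np.int64(207)) 113 | -82.5 (np.int64(301), np.int64(206)) 104 | -80.0 (np.int64(302), np.int64(206)) 170 | -77.5 (np.int64(302), np.int64(205)) 170 | -75.0 (np.int64(302), np.int64(205)) 170 | -72.5 (np.int64(302), np.int64(204)) 192 | -70.0 (np.int64(303), np.int64(204)) 210 | -67.5 (np.int64(303), np.int64(203)) 212 |
```

Emit:
{"method": "arm_command", "body": {"jaw": [1, 1, 0.3, 0.2, 0, 0, 0, 0, 0, 0], "linear": [[0, 0, 0], [0, 0, 0], [0, 0, 0], [0, 0, 0], [0, 0, 0], [0, 0, 0], [0, 0, -0.04], [0, 0, -0.03], [0, 0, 0], [0, 0, 0]], "delta_rot": [[0, 0, 0.12], [0, 0, 0], [0, 0, 0], [0, 0, 0], [0, 0, 0], [0, 0, 0], [0, 0, 0], [0, 0, 0], [0, 0, -0.12], [0, 0, -0.12]]}}

```text
time_s: 13.8
ee_pos: [0.6101, -0.0275, 0.1632]
eef_rot: [3.141, 0.002, 0.002]
ft_force: [-0.6, -0.2, -1.0]
grip_width: 0.0853
finger_force: 0.0
```

Emit:
{"method": "arm_command", "body": {"jaw": [0, 0, 0, 0, 0, 0, 0, 0, 0, 0], "linear": [[0, 0, 0], [0, 0, 0], [0, 0, 0], [0, 0, 0], [0, 0, 0], [0, 0, 0], [0, 0, 0], [0, 0, 0], [0, 0, 0], [0, 0, 0]], "delta_rot": [[0, 0, -0.14], [0, 0, -0.14], [0, 0, -0.14], [0, 0, -0.14], [0, 0, -0.14], [0, 0, -0.14], [0, 0, -0.14], [0, 0, -0.14], [0, 0, -0.14], [0, 0, -0.14]]}}

```text
time_s: 14.8
ee_pos: [0.6097, -0.0275, 0.1625]
eef_rot: [2.4, 2.027, 0.0]
ft_force: [-0.0, 0.1, -0.1]
grip_width: 0.0852
finger_force: 0.0
```

Emit:
{"method": "arm_command", "body": {"jaw": [0.3, 0.3, 0.3, 0.3, 0.3, 0.3, 0.3, 0.3, 0.3, 0.3], "linear": [[0, 0, 0], [0, 0, 0], [0, 0, 0], [0, 0, 0], [0, 0, 0], [0, 0, 0], [0, 0, 0], [0, 0, 0], [0, 0, 0], [0, 0, 0]], "delta_rot": [[0, 0, -0.14], [0, 0, -0.14], [0, 0, -0.14], [0, 0, -0.14], [0, 0, -0.14], [0, 0, -0.14], [0, 0, -0.14], [0, 0, -0.14], [0, 0, -0.14], [0, 0, -0.14]]}}

```text
time_s: 15.8
ee_pos: [0.6097, -0.0277, 0.1624]
eef_rot: [0.531, 3.096, -0.0]
ft_force: [0.5, -0.6, 0.3]
grip_width: 0.0597
finger_force: 0.0
```

```bash
python3 - <<'E'
from h import *
go((.612,-.027,.092),82.9);print(observe()['ft_force'],observe()['wrist_torque'])
for n in("top","scene"):
    c=capture(n);q=proj(c,[.61,-.03,.1])[0].astype(int)
    globals()[n]=cv2.resize(c["image"][q[1]-38:q[1]+38,q[0]-38:q[0]+38],(390,390),interpolation=cv2.INTER_CUBIC)
cv2.imwrite("pics/a2.png",np.hstack([top,scene]))
E
```

```text
t 15.8 pos [ 0.6097 -0.0277  0.1624] yaw_y 70.55 tilt [ 2.e-04 -1.e-04 -1.e+00] q [-0.44  0.43  0.49  1.84 -0.24  0.93  1.39] w 0.0597
tool delta [-0.002   0.0014  0.0704]
turn z -0.2155
[ 0.53478097 -0.55401529  0.32704481] [0.00902806 0.00862771 0.01627966]
```

View pics/a2.png

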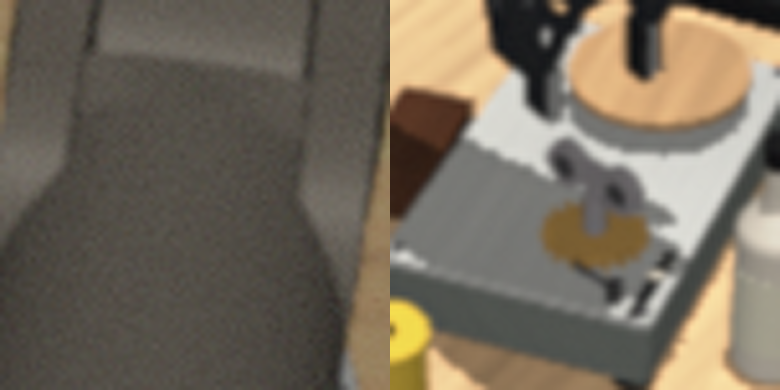

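The scene view shows the grip back at its first orientation after exactly half a turn, and the white marker about mid-slot (656,272 in the crop). Regrasping.

Emit:
{"method": "arm_command", "body": {"jaw": [0.3, 0.3, 0.3, 0.3, 0.3, 1, 1, 1, 1, 1], "linear": [[0, 0, 0], [0, 0, 0], [0, 0, 0.03], [0, 0, 0.04], [0, 0, 0], [0, 0, 0], [0, 0, 0], [0, 0, 0], [0, 0, 0], [0, 0, 0]], "delta_rot": [[0, 0, -0.11], [0, 0, -0.105], [0, 0, 0], [0, 0, 0], [0, 0, 0], [0, 0, 0], [0, 0, 0], [0, 0, 0], [0, 0, 0], [0, 0, 0]]}}

```text
time_s: 16.9
ee_pos: [0.6108, -0.0265, 0.0942]
eef_rot: [0.203, 3.132, 0.002]
ft_force: [-1.1, 3.8, 10.0]
grip_width: 0.0081
finger_force: 98.3
```

Emit:
{"method": "arm_command", "body": {"jaw": [1, 1, 1], "linear": [[0, 0, 0], [0, 0, 0], [0, 0, 0]], "delta_rot": [[0, 0, 0], [0, 0, 0], [0, 0, 0]]}}

```text
time_s: 17.2
ee_pos: [0.6108, -0.0265, 0.0942]
eef_rot: [0.204, 3.132, 0.002]
ft_force: [-2.0, 4.2, 9.1]
grip_width: 0.0081
finger_force: 98.3
```

```bash
python3 - <<'E'
from h import *
go((.612,-.027,.092),82.9);print(observe()['ft_force'],observe()['wrist_torque'])
E
```

```text
t 17.2 pos [ 0.6108 -0.0265  0.0942] yaw_y 82.57 tilt [ 0.0026  0.0013 -1.    ] q [-0.37  0.5   0.4   1.89 -0.27  0.8   1.62] w 0.0081
tool delta [-0.0012 -0.0003  0.0022]
turn z -0.0058
[-1.9516868   4.15301157  9.14871178] [0.85432294 0.32962216 0.00086395]
```

Emit:
{"method": "arm_command", "body": {"jaw": [1, 1, 1, 1, 1, 1, 1, 1, 1, 1], "linear": [[0, 0, 0], [0, 0, 0], [0, 0, 0], [0, 0, 0], [0, 0, 0], [0, 0, 0], [0, 0, 0], [0, 0, 0], [0, 0, 0], [0, 0, 0]], "delta_rot": [[0, 0, 0.07], [0, 0, 0.14], [0, 0, 0.14], [0, 0, 0.14], [0, 0, 0.14], [0, 0, 0.14], [0, 0, 0.14], [0, 0, 0.14], [0, 0, 0.1], [0, 0, 0]]}}

```text
time_s: 18.2
ee_pos: [0.6111, -0.0263, 0.0942]
eef_rot: [1.879, 2.516, 0.004]
ft_force: [-1.4, 4.5, 11.9]
grip_width: 0.0078
finger_force: 99.2
```

Emit:
{"method": "arm_command", "body": {"jaw": [1, 1, 1, 1, 1, 1, 1, 1, 1], "linear": [[0, 0, 0], [0, 0, 0], [0, 0, 0], [0, 0, 0], [0, 0, 0], [0, 0, 0], [0, 0, 0], [0, 0, 0], [0, 0, 0]], "delta_rot": [[0, 0, 0.1], [0, 0, 0.14], [0, 0, 0.14], [0, 0, 0.14], [0, 0, 0.14], [0, 0, 0.14], [0, 0, 0.1], [0, 0, 0], [0, 0, 0]]}}

```text
time_s: 19.1
ee_pos: [0.6113, -0.0264, 0.0942]
eef_rot: [2.785, 1.454, 0.005]
ft_force: [0.9, 3.7, 12.3]
grip_width: 0.008
finger_force: 99.4
```

```bash
python3 - <<'E'
from h import *
go((.612,-.027,.092),82.9);print(observe()['ft_force'],observe()['wrist_torque'])
E
```

```text
t 19.1 pos [ 0.6113 -0.0264  0.0942] yaw_y -34.86 tilt [ 0.0031  0.0016 -1.    ] q [-0.72  0.68  0.93  1.91 -0.69  0.91 -0.06] w 0.008
tool delta [-0.0001  0.001   0.0022]
turn z -2.0553
[ 0.88320351  3.73647817 12.25011875] [ 0.78189169 -0.02257236  0.14285631]
```

Emit:
{"method": "arm_command", "body": {"jaw": [1, 1, 1, 1, 1, 1], "linear": [[0, 0, 0], [0, 0, 0], [0, 0, 0], [0, 0, 0], [0, 0, 0], [0, 0, 0]], "delta_rot": [[0, 0, 0.05], [0, 0, 0.05], [0, 0, 0.05], [0, 0, 0.05], [0, 0, 0], [0, 0, 0]]}}

```text
time_s: 19.7
ee_pos: [0.6113, -0.0264, 0.0942]
eef_rot: [-2.916, -1.169, -0.006]
ft_force: [0.5, 3.8, 11.3]
grip_width: 0.0083
finger_force: 99.3
```

```bash
python3 - <<'E'
from h import *
go((.612,-.027,.092),82.9);print(observe()['ft_force'],observe()['wrist_torque'])
E
```

```text
t 19.7 pos [ 0.6113 -0.0264  0.0942] yaw_y -46.32 tilt [ 0.0032  0.0017 -1.    ] q [-0.75  0.7   0.98  1.91 -0.73  0.93 -0.22] w 0.0083
tool delta [0.0001 0.0009 0.0022]
turn z -2.2553
[ 0.51501113  3.75927835 11.27226475] [ 0.71575636 -0.0976309   0.12320644]
```

Emit:
{"method": "arm_command", "body": {"jaw": [1, 1, 1, 1], "linear": [[0, 0, 0], [0, 0, 0], [0, 0, 0], [0, 0, 0]], "delta_rot": [[0, 0, 0.03], [0, 0, 0.03], [0, 0, 0], [0, 0, 0]]}}

```text
time_s: 20.1
ee_pos: [0.6113, -0.0264, 0.0942]
eef_rot: [-2.949, -1.082, -0.006]
ft_force: [2.3, 3.3, 11.3]
grip_width: 0.0082
finger_force: 103.3
```

```bash
python3 - <<'E'
from h import *
go((.612,-.027,.092),82.9);print(observe()['ft_force'],observe()['wrist_torque'])
E
```

```text
t 20.1 pos [ 0.6113 -0.0264  0.0942] yaw_y -49.7 tilt [ 0.0032  0.0016 -1.    ] q [-0.75  0.71  0.99  1.91 -0.74  0.94 -0.27] w 0.0082
tool delta [0.0001 0.0009 0.0022]
turn z -2.3144
[ 2.29939651  3.28854381 11.32688797] [ 0.60744995 -0.07724191  0.72751344]
```

Torque jumped from 0.12 to 0.73 N m, so this is the hard stop. Releasing.

Emit:
{"method": "arm_command", "body": {"jaw": [0.6, 0.4, 0.3, 0.3, 0.3, 0.3, 0.3, 0.3], "linear": [[0, 0, 0], [0, 0, 0], [0, 0, 0], [0, 0, 0], [0, 0, -0.04], [0, 0, -0.05], [0, 0, -0.04], [0, 0, 0]], "delta_rot": [[0, 0, 0], [0, 0, 0], [0, 0, 0], [0, 0, 0], [0, 0, 0], [0, 0, 0], [0, 0, 0], [0, 0, 0]]}}

```text
time_s: 20.9
ee_pos: [0.6116, -0.0283, 0.2271]
eef_rot: [2.949, 1.078, 0.009]
ft_force: [-0.4, 0.5, -0.7]
grip_width: 0.0596
finger_force: 0.0
```

```bash
python3 - <<'E'
from h import *
can=np.array([.588,-.4387]);reel=np.array([.4707,-.3083]);d=can-reel
print("can-reel dir",np.degrees(np.arctan2(d[1],d[0])))
go((.5335,-.369,.225),46)
E
```

```text
can-reel dir -48.027356079411966
t 20.9 pos [ 0.6116 -0.0283  0.2271] yaw_y -49.83 tilt [ 6.e-03  5.e-04 -1.e+00] q [-0.87  0.58  1.16  1.8  -0.58  1.15 -0.38] w 0.0596
tool delta [-0.2794  0.2099  0.0015]
turn z -1.6725
```

Emit:
{"method": "arm_command", "body": {"jaw": [0.1, 0, 0, 0, 0, 0, 0, 0, 0, 0], "linear": [[-0.028, 0.021, 0], [-0.028, 0.021, 0], [-0.028, 0.021, 0], [-0.028, 0.021, 0], [-0.028, 0.021, 0], [-0.028, 0.021, 0], [-0.028, 0.021, 0], [-0.028, 0.021, 0], [-0.028, 0.021, 0], [-0.028, 0.021, 0]], "delta_rot": [[0, 0, 0], [0, 0, 0], [0, 0, 0], [0, 0, 0], [0, 0, 0], [0, 0, 0], [0, 0, 0], [0, 0, 0], [0, 0, 0], [0, 0, 0]]}}

```text
time_s: 21.9
ee_pos: [0.5308, -0.3698, 0.222]
eef_rot: [-2.95, -1.079, 0.0]
ft_force: [0.8, 0.1, 0.0]
grip_width: 0.0853
finger_force: 0.0
```

Emit:
{"method": "arm_command", "body": {"jaw": [0, 0, 0, 0, 0, 0, 0, 0, 0, 0], "linear": [[0, 0, 0], [0, 0, 0], [0, 0, 0], [0, 0, 0], [0, 0, 0], [0, 0, 0], [0, 0, 0], [0, 0, 0], [0, 0, 0], [0, 0, 0]], "delta_rot": [[0, 0, -0.14], [0, 0, -0.14], [0, 0, -0.14], [0, 0, -0.14], [0, 0, -0.14], [0, 0, -0.14], [0, 0, -0.14], [0, 0, -0.14], [0, 0, -0.14], [0, 0, -0.14]]}}

```text
time_s: 22.9
ee_pos: [0.5311, -0.3685, 0.222]
eef_rot: [-1.553, -2.73, 0.0]
ft_force: [-0.5, -0.7, -0.4]
grip_width: 0.0853
finger_force: 0.0
```

```bash
python3 - <<'E'
from h import *
go((.5335,-.369,.225),42)
for n in("top","scene"):
    c=capture(n);q=proj(c,[.61,-.03,.08])[0].astype(int)
    globals()[n]=cv2.resize(c["image"][q[1]-32:q[1]+32,q[0]-32:q[0]+32],(390,390),interpolation=cv2.INTER_CUBIC)
cv2.imwrite("pics/a3.png",np.hstack([top,scene]))
E
```

```text
t 22.9 pos [ 0.5311 -0.3685  0.222 ] yaw_y 30.74 tilt [-5.e-04  2.e-04 -1.e+00] q [-0.    0.46  0.7   1.71 -0.33  1.09  1.34] w 0.0853
tool delta [-0.0016  0.0018 -0.003 ]
turn z -0.1966
```

View pics/a3.png

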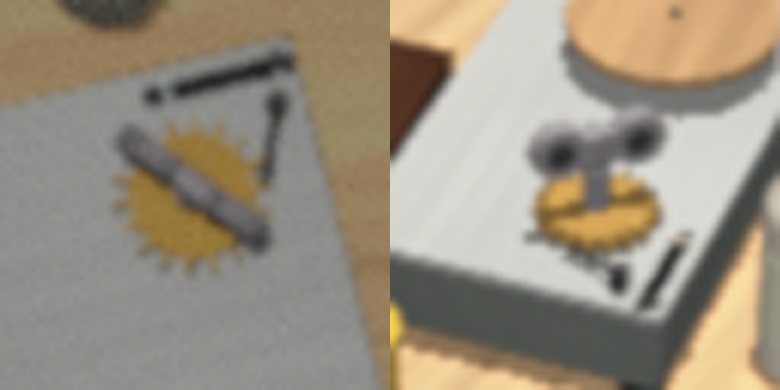

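The key lies at about 51–53° wing yaw, which is the last click (the stop is about 10° farther), and the marker sits at the slot's far end by the line. Now the cup.

Emit:
{"method": "arm_command", "body": {"jaw": [0, 0, 0, 0, 0, 0, 0, 0], "linear": [[-0.0015, 0.002, 0], [0, 0, 0], [0, 0, 0.03], [0, 0, 0.04], [0, 0, 0.04], [0, 0, 0.04], [0, 0, 0.017], [0, 0, 0]], "delta_rot": [[0, 0, -0.1], [0, 0, -0.097], [0, 0, 0], [0, 0, 0], [0, 0, 0], [0, 0, 0], [0, 0, 0], [0, 0, 0]]}}

```text
time_s: 23.8
ee_pos: [0.5326, -0.3683, 0.0533]
eef_rot: [-1.287, -2.861, 0.001]
ft_force: [-0.6, 0.1, 0.1]
grip_width: 0.0857
finger_force: 0.0
```

Emit:
{"method": "arm_command", "body": {"jaw": [1, 1, 1, 1, 1, 1, 1], "linear": [[0, 0, 0], [0, 0, 0], [0, 0, 0], [0, 0, 0], [0, 0, 0], [0, 0, 0], [0, 0, 0]], "delta_rot": [[0, 0, 0], [0, 0, 0], [0, 0, 0], [0, 0, 0], [0, 0, 0], [0, 0, 0], [0, 0, 0]], "newtons": 40}}

```text
time_s: 24.5
ee_pos: [0.5346, -0.3694, 0.0568]
eef_rot: [1.285, 2.864, 0.0]
ft_force: [-1.1, -0.5, 8.7]
grip_width: 0.0392
finger_force: 40.3
```

Emit:
{"method": "arm_command", "body": {"jaw": [1, 1, 1, 1, 1, 1], "linear": [[0, 0, -0.02], [0, 0, -0.04], [0, 0, -0.04], [0, 0, -0.04], [0, 0, -0.02], [0, 0, 0]], "delta_rot": [[0, 0, 0], [0, 0, 0], [0, 0, 0], [0, 0, 0], [0, 0, 0], [0, 0, 0]]}}

```text
time_s: 25.1
ee_pos: [0.535, -0.3697, 0.219]
eef_rot: [1.283, 2.862, 0.001]
ft_force: [1.0, 0.0, -1.9]
grip_width: 0.0392
finger_force: 41.3
```

```bash
python3 - <<'E'
from h import *
go((.566,.117,.215));print(observe()['ft_force'],observe()['finger_force'])
E
```

```text
t 25.1 pos [ 0.535  -0.3697  0.219 ] yaw_y 41.69 tilt [ 0.0051 -0.0019 -1.    ] q [ 0.03  0.46  0.66  1.71 -0.31  1.08  1.51] w 0.0392
tool delta [0.3428 0.3469 0.0033]
[ 0.97033811  0.04542928 -1.85208528] 41.33914589881897
```

Emit:
{"method": "arm_command", "body": {"jaw": [1, 1, 1, 1, 1, 1, 1, 1, 1, 1], "linear": [[0.015, 0.015, 0], [0.03, 0.03, 0], [0.03, 0.03, 0], [0.03, 0.03, 0], [0.03, 0.03, 0], [0.03, 0.03, 0], [0.03, 0.03, 0], [0.03, 0.03, 0], [0.03, 0.03, 0], [0.03, 0.03, 0]], "delta_rot": [[0, 0, 0], [0, 0, 0], [0, 0, 0], [0, 0, 0], [0, 0, 0], [0, 0, 0], [0, 0, 0], [0, 0, 0], [0, 0, 0], [0, 0, 0]]}}

```text
time_s: 26.1
ee_pos: [0.5563, 0.0354, 0.2146]
eef_rot: [-1.285, -2.866, 0.0]
ft_force: [0.6, -0.3, -2.2]
grip_width: 0.0389
finger_force: 41.3
```

Emit:
{"method": "arm_command", "body": {"jaw": [1, 1, 1, 1, 1], "linear": [[0.03, 0.03, 0], [0.02, 0.02, 0], [0.008, 0.012, 0], [0, 0, 0], [0, 0, 0]], "delta_rot": [[0, 0, 0], [0, 0, 0], [0, 0, 0], [0, 0, 0], [0, 0, 0]]}}

```text
time_s: 26.6
ee_pos: [0.5645, 0.117, 0.2148]
eef_rot: [-1.286, -2.866, 0.002]
ft_force: [-0.5, -0.4, -1.8]
grip_width: 0.0391
finger_force: 41.4
```

```bash
python3 - <<'E'
from h import *
go((.566,.117,.142));print(observe()['ft_force'],observe()['finger_force'])
E
```

```text
t 26.6 pos [0.5645 0.117  0.2148] yaw_y 41.66 tilt [-8.e-04 -9.e-04 -1.e+00] q [-0.76  0.31  0.55  1.87 -0.19  1.01  0.6 ] w 0.0391
tool delta [-0.001   0.0012  0.0728]
[-0.45826492 -0.36886226 -1.79663275] 41.37549161911011
```

Emit:
{"method": "arm_command", "body": {"jaw": [1, 1, 1, 1, 1, 1, 1], "linear": [[-0.001, 0.001, 0.02], [0, 0, 0.025], [0, 0, 0.015], [0, 0, 0.006], [0, 0, 0.003], [0, 0, 0.002], [0, 0, 0]], "delta_rot": [[0, 0, 0], [0, 0, 0], [0, 0, 0], [0, 0, 0], [0, 0, 0], [0, 0, 0], [0, 0, 0]]}}

```text
time_s: 27.3
ee_pos: [0.5664, 0.1179, 0.1448]
eef_rot: [1.285, 2.866, 0.001]
ft_force: [-0.4, 0.3, -1.7]
grip_width: 0.0394
finger_force: 41.4
```

Emit:
{"method": "arm_command", "body": {"jaw": [1, 1, 1, 1], "linear": [[0, 0, 0.001], [0, 0, 0], [0, 0, 0], [0, 0, 0]], "delta_rot": [[0, 0, 0], [0, 0, 0], [0, 0, 0], [0, 0, 0]]}}

```text
time_s: 27.7
ee_pos: [0.5662, 0.1181, 0.1435]
eef_rot: [1.285, 2.867, 0.0]
ft_force: [-0.6, 0.1, -2.4]
grip_width: 0.0393
finger_force: 41.4
```

Emit:
{"method": "arm_command", "body": {"jaw": [1, 1, 1, 1], "linear": [[0, 0, 0.001], [0, 0, 0.001], [0, 0, 0], [0, 0, 0]], "delta_rot": [[0, 0, 0], [0, 0, 0], [0, 0, 0], [0, 0, 0]]}}

```text
time_s: 28.1
ee_pos: [0.5664, 0.1179, 0.1419]
eef_rot: [1.285, 2.866, 0.001]
ft_force: [-3.8, -0.7, 9.7]
grip_width: 0.0393
finger_force: 42.1
```

Contact with the plate (+9.7 N). Ease off, release and lift.

Emit:
{"method": "arm_command", "body": {"jaw": [1, 0.5, 0.3, 0.1, 0, 0, 0, 0, 0, 0], "linear": [[0, 0, -0.0005], [0, 0, 0], [0, 0, 0], [0, 0, 0], [0, 0, 0], [0, 0, 0], [0, 0, -0.02], [0, 0, -0.03], [0, 0, -0.04], [0, 0, -0.04]], "delta_rot": [[0, 0, 0], [0, 0, 0], [0, 0, 0], [0, 0, 0], [0, 0, 0], [0, 0, 0], [0, 0, 0], [0, 0, 0], [0, 0, 0], [0, 0, 0]]}}

```text
time_s: 29.1
ee_pos: [0.5658, 0.1178, 0.2731]
eef_rot: [-1.285, -2.866, 0.001]
ft_force: [0.6, 1.8, -0.4]
grip_width: 0.0854
finger_force: 0.0
```

Emit:
{"method": "arm_command", "body": {"jaw": [0, 0, 0, 0, 0, 0, 0, 0], "linear": [[-0.03, -0.03, -0.03], [-0.03, -0.03, 0], [-0.03, -0.03, 0], [-0.03, -0.03, 0], [-0.03, -0.03, 0], [-0.03, -0.03, 0], [0, 0, 0], [0, 0, 0]], "delta_rot": [[0, 0, 0], [0, 0, 0], [0, 0, 0], [0, 0, 0], [0, 0, 0], [0, 0, 0], [0, 0, 0], [0, 0, 0]]}}

```text
time_s: 29.9
ee_pos: [0.5514, -0.1355, 0.3007]
eef_rot: [1.288, 2.865, -0.0]
ft_force: [1.0, -0.1, -1.1]
grip_width: 0.0853
finger_force: 0.0
```

```bash
python3 - <<'E'
from h import *
go((.566,.117,.142));print(observe()['ft_force'])
I=[]
for n in("top","scene"):
    c=capture(n);print(n,"plate px",proj(c,[.566,.117,.085]),"cuptop expected",proj(c,[.566,.117,.18]))
    I.append(c["image"][100:290,130:380])
cv2.imwrite("pics/a4.png",cv2.resize(np.hstack(I),(790,300)))
E
```

```text
t 29.9 pos [ 0.5514 -0.1355  0.3007] yaw_y 41.58 tilt [ 0. -0. -1.] q [-0.46  0.22  0.71  1.8  -0.16  1.18  1.02] w 0.0853
tool delta [0.1792 0.1785 0.1587]
[ 1.04562467 -0.08053775 -1.05347546]
top plate px [[229.3162553  217.43142015]] cuptop expected [[224.58344048 215.0564173 ]]
scene plate px [[300.54007112 168.70768992]] cuptop expected [[301.29012705 143.60259639]]
```

View pics/a4.png

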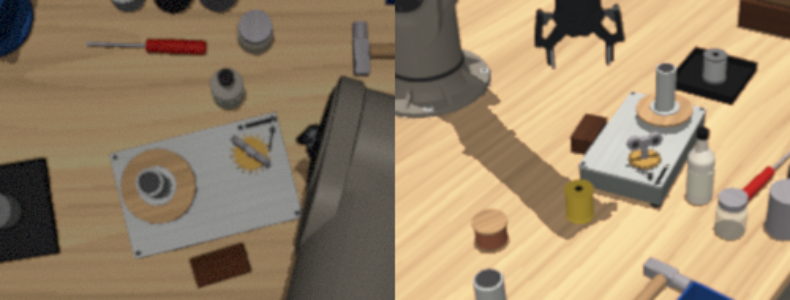

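The cup stands upright on the plate's middle (top-view crop (155,187) against plate (158,186)), the spool is in the tray, the key is at its last click, and the bystanders are where they were.

```bash
python3 -c "
from station import *
print(job_done())"
```

```text
the job is handed in; nothing more can be done
None
```

I handed the job in at about 30 s: the spool stands in the tray, the key rests on its last click, the lamp cup stands on the middle of the plate, and everything is released; the hand-in returned no verdict.

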